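# Swing the bench magnifier from under the wire shelf to over a parcel's label

## Task

The label on the white plastic parcel box is hard to read. Swing the bench magnifier, which has an upright black handle on its rim, out from under the wire shelf and leave it standing with the middle of its lens over the middle of the label, then let go. Leave the box and everything else on the counter where it is.

Things in the scene. Friction and masses are not known exactly. Their poses are not given: they have to be found in the camera images.
- rack: Grey steel rack fixed at the counter's far edge: a level wire shelf, the magnifier standing under it. Origin on the counter plumb below the shelf's front wire; z up, +x to the back, +y left. Shelf: x 0 to 300, y -170 to 370 mm, underside 391 mm over the counter, front lip up to 428, cartons on its left end (y over 240) up to 490 mm. The magnifier's shoulder axis: vertical, at x 255, y 0 mm.
- magnifier_head: Lens head of the bench magnifier: white ring with glass, 148 mm outside diameter, 28 mm thick, top 220 mm over the counter, always level. Carried by two level arms, 260 mm from shoulder to elbow axis and 240 mm from elbow axis to lens middle; both axes vertical friction joints (0.9 and 0.7 N m) that stay where left. Origin under the lens middle, x along the second arm, z up.
- lens (a point): Middle of the round glass lens in the magnifier head, 206 mm over the counter. The elbow lies to the rack's left (+y side) of the line from shoulder to lens, both at the start and when the lens is over the label.
- handle (a point): The upright black handle on the ring's rim: round, 24 mm in diameter, 208 to 269 mm over the counter; this point is on its axis at 239 mm. 96 mm horizontally from the lens middle, 45 degrees clockwise (from above) of the line elbow to lens. At the start it stands 10 to 60 mm behind the shelf's front edge: the gripper must come in leaning. It can turn between the fingers.
- white_box: White rigid plastic parcel box with an overhanging lid, 161 by 111 mm (along its y and x), 60 mm high, 0.6 kg, loose on the counter. Origin at the middle of its underside, z up.
- label (a point): Middle of the 85 by 70 mm paper label on top of the white box, 60 mm over the counter; 27 mm from the lid's middle along the box's +y.
- carton: Bystander: brown cardboard parcel 135 by 100 mm, 53 mm high. Origin under its middle. It and the white box may change places.
- pliers: Bystander: steel pliers with red grips, 170 mm long, lying along their x, 16 mm high. Origin under the pivot.
- toggle: Bystander: yellow plastic sack toggle, 70 mm long along its y, 12 mm high. Origin under its middle.
- flask: Bystander: upright aluminium flask, 72 mm diameter, 187 mm high. Origin under its middle.
- stamp: Bystander: hand stamp with a black base and wooden knob, 62 by 36 mm, 94 mm high. Origin under its middle.
- label_roll: Bystander: roll of white paper labels lying flat, 90 mm diameter, 50 mm high. Origin under its middle.

How it is judged:
By the outcome, as a careful person would: the job done as asked, in the order asked, and still so for the second after the job is handed in, with the robot touching nothing.
It also fails if it takes over 46 s, if anything falls off the work surface, if the arm or the gripper's body presses on something with over 40 N, if the wrist force passes 120 N, or if a joint passes its speed limit or range.

## Robot

A 7-joint arm with a two-finger parallel gripper is mounted at the origin on the work surface. World frame = base frame: x ahead of the robot, y to its left, z up, the work surface at z = 0. Lengths are in m, angles in rad, forces in N, time in s.
With the tool pointing down it reaches from about 0.35 to 0.9 m from the base axis. Payload 7.2 kg.
Tool frame: the origin (TCP) lies between the finger pads; the fingertips stand 25 mm ahead of it and the grasp point (between the pads) lies 6 mm ahead of it (r.tip_reach is the distance from the TCP to the fingertips, in m); z points along the fingers, y is the direction in which the jaws open and shut (so a half turn about z gives the same grasp; the last joint's range is limited). The gripper opens to 85 mm and grips with 20 to 120 N. Pads are 22 mm wide; open, the fingers measure 114 mm over their backs; the gripper's body (76 mm by 85 mm) begins 54 mm behind the grasp point. The pads swing forward as they close: fully open they stand 13 mm farther back than shut.
Start: joints at [-1.244, 0.411, -0.013, 1.596, 0.006, 1.134, -0.082], TCP at [0.24, 0.577, 0.256] pointing down, gripper open.
Joint ranges: [-2.95, 2.95], [-0.29, 1.99], [-1.47, 1.44], [0.14, 2.54], [-1.03, 4.17], [0.13, 1.85], [-2.86, 2.86]. Speed limits (rad/s): [2.39, 2.39, 3.01, 3.01, 3.14, 3.14, 3.14].

## Interface

Orientations are given as a rotation vector (axis times angle).
In Python, from workcell import r gives the robot as it stands.
- The arm moves only by the shell command python3 -m jog 'ROWS' [FORCE]. ROWS is JSON, a list of rows, each a list of 7 numbers: the closure, from -1 (fully open) to 1 (shut), then the shift along the tool's x, y, z in mm, then the turn, a rotation vector about the tool's x, y, z in degrees. A call has 1 to 12 rows; each row shifts and turns the pose as measured when the row begins, along the tool's axes as they then stand; what a row does not reach is not made up. A row lasts 1/8 s, in which the tool goes at most 62.5 mm and 10.7 degrees, less where a joint would pass 70% of its speed; a pose out of reach is approached as far as the arm can. A call is refused whole if a number of a shift passes 62.5 or a number of a turn 10.7, either way. A call with a gripper value outside its range is refused whole. The fingers move at their own pace and stop on an object; FORCE is the grip in N (left out, the last holds). Time passes only in rows, so rows that do not move let the fingers close. It gives the time, the measured TCP pose, the force and the opening at its end, in the units of the state.
- r.sense(): the state, without advancing time (a new reading comes with each control period).
- r.capture(name): name is "scene" or "top"; returns (picture, depth): 420x560x3 uint8, red, green, blue; 420x560 float32, m along the optical axis (not along the pixel's ray), 0 where there is no reading.
- r.calibration(name): a dict with "intrinsics" (3x3 intrinsics, pixels), "k1" (the pictures are not rectified: a ray, as slopes to the right and down, at radius r is drawn at 1 + k1 r^2 times it, then the intrinsics apply), "world_from_camera" (4x4, takes a point from camera to world coordinates). Camera axes: x right, y up, looking along -z (the intrinsics and any distortion apply to the point x, -y, -z); pixel columns grow to the right and rows downward; lengths in m; the calibration is good to about 2 mm. A picture is of the moment at which its call begins. calibration takes no time and is no camera call.
- r.job_done(): hands the job in, once; it reports no verdict.
The state is a dict: "time_s": time; "q": joint angles; "dq": joint speeds; "tau": joint torques, N m; "tool_pos": TCP position; "tool_rot": TCP orientation; "wrist_force": force on the tool from outside, world axes, zero at the start; "moment": the same for the moment, N m; "grip_width": finger opening in m.
Only numpy, scipy, OpenCV 4.12 (cv2) and the standard library are available. Lean on these libraries where they do the work, as an engineer would, in place of code of your own. Each camera call takes 0.05 s, during which the arm holds its last target. There are 200 camera calls.

## Working session

There is one attempt and no reset: what is moved stays moved. The work goes in short steps, Python scripts to look and compute and a shell command to move; the robot and the scene stay as the last step left them, time stands still between calls to the robot, and variables do not carry over. Pictures are saved under pics/ and viewed, about 8 in all and at most 12, crops included, and the job is handed in when it is done.

```bash
ls; mkdir -p pics
cat > h.py <<'E'
import numpy as np, cv2
from workcell import r
from scipy.spatial.transform import Rotation as R
def ray(name,u,v):
    c=r.calibration(name);K=np.array(c["intrinsics"]);T=np.array(c["world_from_camera"])
    k=c["k1"]
    p=cv2.undistortPoints(np.array([[[u,v]]],float),K,np.array([k,0,0,0.])).ravel()
    d=T[:3,:3]@np.array([p[0],-p[1],-1.]);return T[:3,3],d
def onz(name,u,v,z):
    o,d=ray(name,u,v);return o+d*(z-o[2])/d[2]
def pt(name,u,v,dep):
    o,d=ray(name,u,v);return o+d*dep
def proj(name,P):
    c=r.calibration(name);K=np.array(c["intrinsics"]);T=np.array(c["world_from_camera"])
    q=T[:3,:3].T@(np.array(P)-T[:3,3]);s=np.array([q[0],-q[1]])/-q[2];s=s*(1+c["k1"]*(s@s))
    return K[:2,:2]@s+K[:2,2]
E
python3 - <<'E'
from h import *
for n in("scene","top"):
    a,d=r.capture(n);np.savez("pics/%s0.npz"%n,a=a,d=d);cv2.imwrite(f"pics/{n}0.png",a[:,:,::-1])
    c=r.calibration(n);print(n,c)
print(r.sense())
E
```

```text
pics
scene {'intrinsics': array([[407.41195174,   0.        , 279.74176995],
       [  0.        , 407.41195174, 204.40329767],
       [  0.        ,   0.        ,   1.        ]]), 'k1': 0.027111585583154862, 'world_from_camera': array([[-0.76502087,  0.60104249, -0.23128121,  0.35011439],
       [-0.64395074, -0.7186067 ,  0.26254876,  0.24957088],
       [-0.00839726,  0.34978899,  0.93679088,  1.06896992],
       [ 0.        ,  0.        ,  0.        ,  1.        ]])}
top {'intrinsics': array([[510.56485657,   0.        , 275.93055177],
       [  0.        , 510.56485657, 216.69984559],
       [  0.        ,   0.        ,   1.        ]]), 'k1': -0.18629957440579523, 'world_from_camera': array([[-0.00386844,  0.98535095, -0.17049496,  0.3201129 ],
       [-0.99968644, -0.00802869, -0.02371831, -0.02195555],
       [-0.02473971,  0.17034975,  0.98507305,  1.47981496],
       [ 0.        ,  0.        ,  0.        ,  1.        ]])}
{'time_s': 0.1, 'q': array([-1.24421017,  0.4118321 , -0.01272255,  1.59698792,  0.00560295,
        1.13429468, -0.08219289]), 'dq': array([ 9.21526933e-04, -6.00691199e-04,  9.07425035e-05,  1.42774649e-04,
       -1.73815983e-03, -2.54621796e-03, -1.55272335e-03]), 'tau': array([ 3.35362434e-03, -6.01835489e+01,  6.84166811e-01, -3.00089979e+01,
        1.39596738e-02,  6.49760506e-03, -2.38877590e-05]), 'tool_pos': array([0.24024766, 0.57652152, 0.2555182 ]), 'tool_rot': array([-6.16006848e-01, -3.08041326e+00,  2.31569374e-03]), 'wrist_force': array([ 0.64048574, -0.04513927,  0.48091851]), 'moment': array([0.00954633, 0.05881965, 0.03696514]), 'grip_width': 0.08554239159330783}
```

View pics/scene0.png

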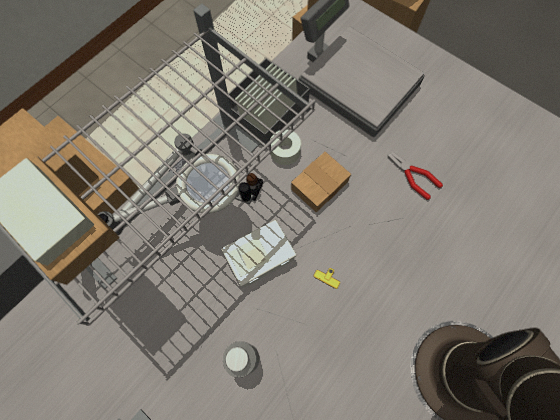

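View pics/top0.png

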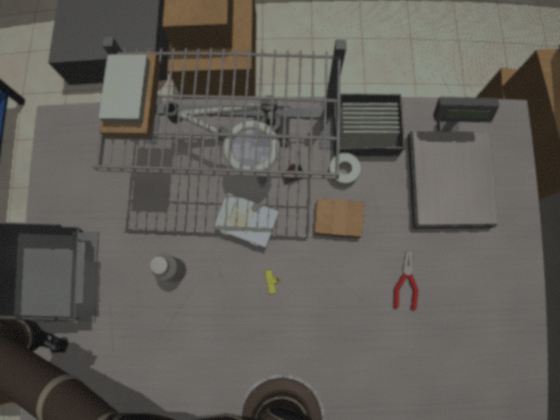

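Run:
```python
from h import *
s=cv2.imread("pics/scene0.png");t=cv2.imread("pics/top0.png")
a=cv2.resize(s[130:290,160:320],None,fx=3.75,fy=3.75,interpolation=cv2.INTER_CUBIC)
b=cv2.resize(t[90:260,90:350],None,fx=3,fy=3,interpolation=cv2.INTER_CUBIC)
b=cv2.convertScaleAbs(b,alpha=1.6)
cv2.imwrite("pics/s_c.png",a);cv2.imwrite("pics/t_c.png",b)
dt=np.load("pics/top0.npz")["d"];ds=np.load("pics/scene0.npz")["d"]
# front wire ends in top, several heights
for u,v in((98,168),(340,177),(110,52),(340,58),(108,45),(340,45)):
    print("top",u,v,onz("top",u,v,.391).round(3),onz("top",u,v,.428).round(3),pt("top",u,v,dt[v,u]).round(3))
for u,v in((87,321),(312,103),(205,38),(45,165)):
    print("scene",u,v,onz("scene",u,v,.391).round(3),onz("scene",u,v,.428).round(3),pt("scene",u,v,ds[v,u]).round(3))
```

```text
top 98 168 [0.625 0.41  0.391] [0.614 0.395 0.428] [0.622 0.407 0.399]
top 340 177 [ 0.596 -0.137  0.391] [ 0.587 -0.133  0.428] [ 0.682 -0.173  0.05 ]
top 110 52 [0.917 0.405 0.391] [0.897 0.39  0.428] [0.908 0.398 0.408]
top 340 58 [ 0.883 -0.147  0.391] [ 0.864 -0.143  0.428] [ 0.878 -0.146  0.4  ]
top 108 45 [0.937 0.412 0.391] [0.916 0.397 0.428] [0.909 0.393 0.439]
top 340 45 [ 0.917 -0.148  0.391] [ 0.897 -0.144  0.428] [ 0.891 -0.143  0.439]
scene 87 321 [0.626 0.41  0.391] [0.611 0.401 0.428] [0.623 0.408 0.398]
scene 312 103 [ 0.605 -0.143  0.391] [ 0.591 -0.121  0.428] [ 0.592 -0.122  0.427]
scene 205 38 [ 0.876 -0.124  0.391] [ 0.847 -0.104  0.428] [ 0.885 -0.131  0.379]
scene 45 165 [0.898 0.277 0.391] [0.868 0.275 0.428] [0.85  0.275 0.451]
```

View pics/s_c.png

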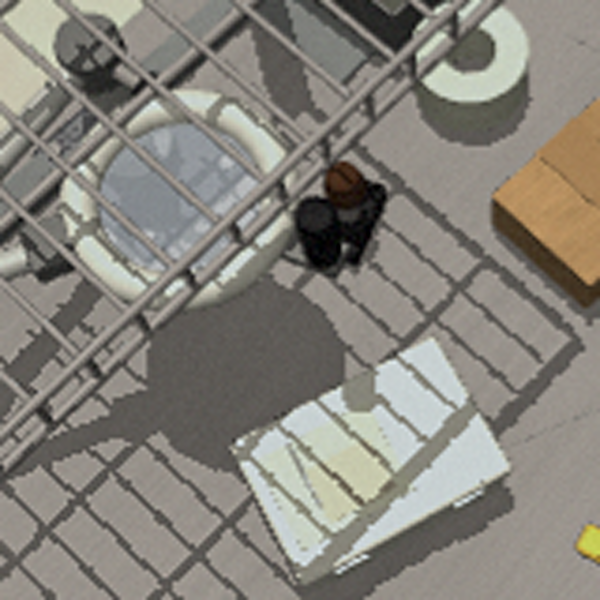

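View pics/t_c.png

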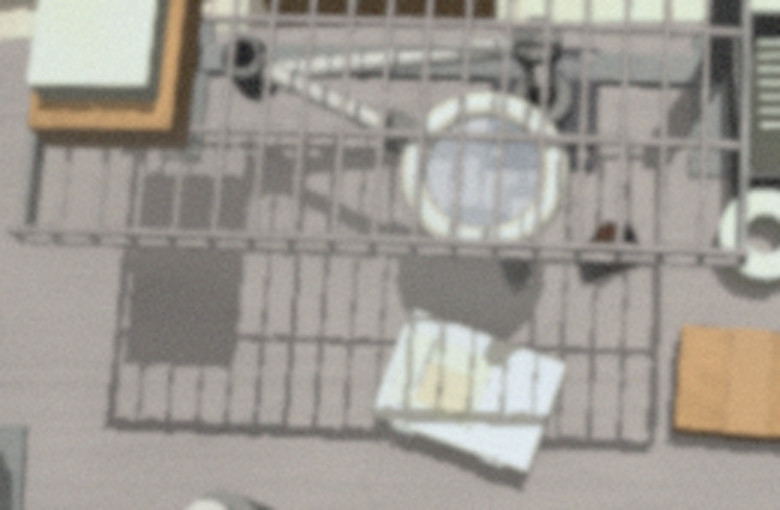

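```bash
cat >> h.py <<'E'
def cloud(name,d,c=None):
    cal=r.calibration(name);K=np.array(cal["intrinsics"]);T=np.array(cal["world_from_camera"])
    v,u=np.mgrid[:d.shape[0],:d.shape[1]]
    p=cv2.undistortPoints(np.stack([u.ravel(),v.ravel()],1).astype(float)[:,None],K,np.array([cal["k1"],0,0,0.])).reshape(-1,2)
    D=d.ravel()[:,None];P=np.c_[p[:,:1]*D,-p[:,1:]*D,-D]@T[:3,:3].T+T[:3,3]
    P[d.ravel()==0]=np.nan
    return P.reshape(*d.shape,3)
def circ(p):
    A=np.c_[2*p,np.ones(len(p))];s=np.linalg.lstsq(A,(p**2).sum(1),rcond=None)[0];return s[:2],np.sqrt(s[2]+s[:2]@s[:2])
E
python3 - <<'E'
from h import *
import warnings;warnings.filterwarnings("ignore")
Y=np.array([.05,.99875]);X=np.array([.99875,-.05])
for n in("scene","top"):
    f=np.load(f"pics/{n}0.npz");a=f["a"].astype(int);P=cloud(n,f["d"]);z=P[...,2]
    br=a.sum(2);sat=a.max(2)-a.min(2)
    reg=(P[...,0]>.55)&(P[...,0]<.9)&(P[...,1]>-.1)&(P[...,1]<.25)
    # front wire points
    w=(z>.385)&(z<.435)&(P[...,0]>.57)&(P[...,0]<.64)&(P[...,1]>-.16)&(P[...,1]<.43)
    q=P[w];c=np.polyfit(q[:,1],q[:,0],1);print(n,"wire",w.sum(),c,q[:,1].min(),q[:,1].max(),q[:,2].mean())
    m=reg&(z>.2)&(z<.228)&(br>np.percentile(br[reg],80))
    q=P[m];k=np.ones(len(q),bool)
    for _ in range(4):
        cc,rr=circ(q[k,:2]);e=abs(np.hypot(*(q[:,:2]-cc).T)-.065);k=e<.015
    print("ring",k.sum(),cc,rr,q[k,2].mean())
    h=P[reg&(z>.225)&(z<.28)&(br<150)]
    print("handle",len(h),h.mean(0),h.min(0),h.max(0))
    ht=h[h[:,2]>.262];print("top",len(ht),ht.mean(0), circ(ht[:,:2]) if len(ht)>5 else "")
    b=(z>.05)&(z<.07)&(P[...,0]>.4)&(P[...,0]<.62)&(P[...,1]>-.1)&(P[...,1]<.2)&(sat<80)
    b=cv2.morphologyEx(b.astype(np.uint8),cv2.MORPH_CLOSE,np.ones((3,3)))
    N,L,S,C=cv2.connectedComponentsWithStats(b);i=1+S[1:,4].argmax();bm=L==i
    (cx,cy),(w_,h_),ang=cv2.minAreaRect((P[bm][:,:2]*1000).astype(np.float32)[~np.isnan(P[bm][:,0])]);print("box",S[i,4],cx,cy,w_,h_,ang,np.nanmean(z[bm]))
    lab=bm&((a[...,0]-a[...,2])>.12*a.max(2));q=P[lab]
    (cx,cy),(w_,h_),ang=cv2.minAreaRect((q[:,:2]*1000).astype(np.float32)[~np.isnan(q[:,0])]);print("label",lab.sum(),cx,cy,w_,h_,ang,np.nanmean(q,0))
    print("shoulder pix",proj(n,[.857,.02,.22]),proj(n,[.857,.02,.0]))
E
```

```text
scene wire 3213 [0.03136427 0.60655831] -0.13386636432982332 0.41253720633659086 0.4099458145845494
ring 404 [0.75128246 0.10250338] 0.06366520946579081 0.2129771377298351
handle 156 [0.62943089 0.04697254 0.25769458] [0.62165827 0.03368233 0.2258126 ] [0.64278133 0.0566227  0.27269035]
top 88 [0.6319299  0.0453247  0.26825325] (array([0.63221615, 0.04501608]), np.float64(0.008154071078001387))
box 2667 558.1901245117188 99.33255004882812 160.86854553222656 114.13675689697266 69.6147232055664 0.06021752909360754
label 408 559.6774291992188 106.54328155517578 146.8064727783203 105.15103912353516 70.50659942626953 [0.55921735 0.1177371  0.06106691]
shoulder pix [182.00405126 131.91522684] [199.82509823 171.28466107]
top wire 1886 [0.03428686 0.60683668] -0.13278696583109695 0.4123313638719846 0.40964945777249345
ring 533 [0.73827893 0.09225283] 0.06098840316265879 0.21556276908266922
handle 3 [0.62553892 0.03788607 0.24669332] [0.6237253  0.03445757 0.23344492] [0.62834423 0.04019921 0.25757522]
top 0 [nan nan nan] 
box 2120 558.4696655273438 98.65153503417969 158.96261596679688 115.20958709716797 69.14024353027344 0.06007223674159778
label 151 555.8453979492188 118.61248779296875 46.386566162109375 36.29560852050781 64.7330551147461 [0.55629649 0.12005963 0.06130553]
shoulder pix [271.06097586  97.69613569] [273.50490142 126.14474834]
```

```bash
cat > g.py <<'E'
from h import *
X=np.array([.9995,-.033]);Y=np.array([.033,.9995]);O=np.array([.608,.0396]);S=O+.255*X
def elbow(L):
    d=L-S;D=np.hypot(*d);e=d/D;a=(.26**2-.24**2+D*D)/(2*D);h=np.sqrt(.26**2-a*a)
    n=np.array([-e[1],e[0]])
    if n@Y<0:n=-n
    return S+a*e+h*n
def rot(v,g):
    c,s=np.cos(g),np.sin(g);return np.array([c*v[0]-s*v[1],s*v[0]+c*v[1]])
def handle(L):
    E=elbow(L);return L+.096*rot((L-E)/.24,-np.pi/4)
E
python3 - <<'E'
from g import *
for z in(.206,.22):
    print(z,onz("scene",208,182.3,z),onz("top",251.8,145.7,z))
print("handle top scene",onz("scene",244.8,187.3,.269))
for L in([.735,.095],[.727,.095],[.727,.085],[.735,.087]):
    L=np.array(L);print(L,"E",elbow(L),"H",handle(L), (handle(L)-O)@X)
E=elbow(np.array([.73,.09]));print("elbow pix",proj("top",[*E,.22]),proj("scene",[*E,.22]),"S",S,proj("top",[*S,.3]))
Lt=np.array([.568,.124]);print("label",onz("scene",249.3,257.5,.06),"target",Lt,"E",elbow(Lt),"H",handle(Lt))
# label by colour ratio
f=np.load("pics/scene0.npz");a=f["a"].astype(float);P=cloud("scene",f["d"])
b=(abs(P[...,2]-.06)<.006)&(np.hypot(P[...,0]-.558,P[...,1]-.099)<.1)
q=(a[...,0]/(a[...,2]+1));ax=np.array([.352,.936]);bx=np.array([.936,-.352])
print(np.percentile(q[b],[5,25,50,75,95]))
for t in (1.08,1.12,1.16):
    m=b&(q>t);p=P[m][:,:2]-[.5583,.099];print(t,m.sum(),[np.percentile(p@v,[3,50,97]).round(3) for v in(ax,bx)])
# others
for n in("top",):
    f=np.load(f"pics/{n}0.npz")
    for nm,u,v,z in(("flask",160,266,.187),("stamp",292,168,.09)):print(nm,onz(n,u,v,z))
E
```

```text
0.206 [0.72535153 0.07232602 0.206     ] [0.72909207 0.07096507 0.206     ]
0.22 [0.71926404 0.07520147 0.22      ] [0.72459714 0.06994382 0.22      ]
handle top scene [0.62977076 0.04337393 0.269     ]
[0.735 0.095] E [0.8735552  0.29096545] H [0.64038327 0.07876193] 0.03107473714525316
[0.727 0.095] E [0.8652597  0.29117404] H [0.63240785 0.07861935] 0.023108009953489328
[0.727 0.085] E [0.85033822 0.29088269] H [0.63388226 0.0616529 ] 0.02514157700688394
[0.735 0.087] E [0.86113821 0.29117922] H [0.64157212 0.06492667] 0.032719557340562845
elbow pix [169.80917583  98.71061067] [ 93.43606746 213.42408562] S [0.8628725 0.031185 ] [265.48700162  82.96230837]
label [0.5660707  0.12535063 0.06      ] target [0.568 0.124] E [0.75887951 0.269482  ] H [0.4728626  0.13684036]
[0.93953488 0.95215311 1.02564103 1.1        1.15329392]
1.08 925 [array([-0.066,  0.015,  0.079]), array([-0.053, -0.01 ,  0.053])]
1.12 460 [array([-0.046,  0.016,  0.065]), array([-0.033, -0.007,  0.037])]
1.16 96 [array([-0.006,  0.022,  0.062]), array([-0.028, -0.008,  0.03 ])]
flask [0.41761673 0.30793692 0.187     ]
stamp [ 0.6993087 -0.0342435  0.09     ]
```

```bash
cat > rows.py <<'E'
import sys
from g import *
from scipy.spatial.transform import Slerp
def tool(psi,lean):
    p,l=np.radians([psi,lean]);z=np.array([np.sin(l)*np.cos(p),np.sin(l)*np.sin(p),-np.cos(l)]);y=np.array([-np.sin(p),np.cos(p),0]);return R.from_matrix(np.c_[np.cross(y,z),y,z])
def rows(G,psi,lean,n):
    "grasp point G, straight line with n rows"
    s=r.sense();R0=R.from_rotvec(s["tool_rot"]);R1=tool(psi,lean);p0=s["tool_pos"];p1=np.array(G)-.006*R1.as_matrix()[:,2]
    sl=Slerp([0,1],R.concatenate([R0,R1]));rv=None
    d=(R0.inv()*R1).as_rotvec(degrees=True);print("total turn",d.round(1),"shift",((p1-p0)*1000).round(1))
    for i in range(n):
        a=sl(i/n);print((a.inv().apply((p1-p0)/n)*1000).round(0).astype(int).tolist()+(d/n).round(1).tolist())
def st():
    s=r.sense();M=R.from_rotvec(s["tool_rot"]).as_matrix();G=s["tool_pos"]+.006*M[:,2]
    print("t",round(s["time_s"],2),"G",G.round(4),"z",M[:,2].round(3),"y",M[:,1].round(3),"F",s["wrist_force"].round(1),"w",round(s["grip_width"],4),"q",s["q"].round(2))
E
python3 -c "
from rows import *
rows([.46,.06,.36],5,15,12)"
```

```text
total turn [ -3.7 -14.7 -27.4] shift [ 218.2 -516.7  110.3]
[-33, -33, -9, -0.3, -1.2, -2.3]
[-32, -34, -9, -0.3, -1.2, -2.3]
[-31, -35, -8, -0.3, -1.2, -2.3]
[-30, -36, -8, -0.3, -1.2, -2.3]
[-28, -38, -7, -0.3, -1.2, -2.3]
[-27, -39, -7, -0.3, -1.2, -2.3]
[-26, -40, -7, -0.3, -1.2, -2.3]
[-24, -41, -6, -0.3, -1.2, -2.3]
[-23, -41, -6, -0.3, -1.2, -2.3]
[-21, -42, -6, -0.3, -1.2, -2.3]
[-20, -43, -5, -0.3, -1.2, -2.3]
[-18, -44, -5, -0.3, -1.2, -2.3]
```

```bash
python3 -m jog '[[-1,-10,-10,-45,0,0,-2.3],[-1,-10,-10,-45,0,0,-2.3],[-1,-33,-33,-4,0,-1,-2.3],[-1,-32,-35,-4,0,-1,-2.3],[-1,-30,-37,-4,0,-1,-2.3],[-1,-29,-38,-4,0,-1,-2.3],[-1,-28,-39,-4,0,-1,-2.3],[-1,-26,-40,-4,0,-1,-2.3],[-1,-25,-41,-4,0,-1,-2.3],[-1,-24,-41,-4,0,-1,-2.3],[-1,-23,-42,-4,0,-1,-2.3],[-1,-20,-43,-4,0,-1,-2.3]]'; python3 -c "
from rows import *
st();rows([.53,.04,.335],5,50,11)"
```

```text
time_s: 1.6
tool_pos: [0.4719, 0.1174, 0.4107]
tool_rot: [-0.165, 2.966, -0.054]
wrist_force: [0.2, 0.4, -0.2]
grip_width: 0.0856
t 1.6 G [0.4729 0.1173 0.4048] z [ 0.171 -0.027 -0.985] y [-0.107  0.993 -0.046] F [ 0.2  0.4 -0.2] w 0.0856 q [-0.72 -0.04  0.3   1.8   0.11  1.24  1.24]
total turn [ -1.7 -40.3   2.3] shift [ 53.5 -77.8 -71.9]
[-3, -7, 7, -0.2, -3.7, 0.2]
[-2, -7, 8, -0.2, -3.7, 0.2]
[-2, -7, 8, -0.2, -3.7, 0.2]
[-1, -7, 8, -0.2, -3.7, 0.2]
[-1, -7, 8, -0.2, -3.7, 0.2]
[-1, -7, 8, -0.2, -3.7, 0.2]
[0, -7, 8, -0.2, -3.7, 0.2]
[0, -7, 8, -0.2, -3.7, 0.2]
[1, -7, 8, -0.2, -3.7, 0.2]
[1, -7, 8, -0.2, -3.7, 0.2]
[2, -7, 8, -0.2, -3.7, 0.2]
```

```bash
python3 -m jog '[[-1,-3,-7,7,-0.2,-3.8,0.2],[-1,-2,-7,8,-0.2,-3.8,0.2],[-1,-2,-7,8,-0.2,-3.8,0.2],[-1,-1,-7,8,-0.2,-3.8,0.2],[-1,-1,-7,8,-0.2,-3.8,0.2],[-1,-1,-7,8,-0.2,-3.8,0.2],[-1,0,-7,8,-0.2,-3.8,0.2],[-1,0,-7,8,-0.2,-3.8,0.2],[-1,1,-7,8,-0.2,-3.8,0.2],[-1,1,-7,8,-0.2,-3.8,0.2],[-1,2,-7,8,-0.2,-3.8,0.2],[-1,0,0,0,0,0,0]]'
python3 - <<'E'
from rows import *
st();rows([.631,.044,.253],5,50,6)
a,d=r.capture("scene");np.savez("pics/scene1.npz",a=a,d=d)
cv2.imwrite("pics/s1.png",cv2.resize(a[100:320,150:400,::-1],None,fx=2.6,fy=2.6,interpolation=cv2.INTER_CUBIC))
P=cloud("scene",d);br=a.astype(int).sum(2)
h=P[(br<150)&(P[...,2]>.262)&(P[...,2]<.275)&(abs(P[...,0]-.631)<.03)&(abs(P[...,1]-.045)<.03)];print("handle top",len(h),h.mean(0),h.min(0),h.max(0))
E
```

```text
time_s: 3.1
tool_pos: [0.5261, 0.0346, 0.34]
tool_rot: [-0.086, 2.26, 0.036]
wrist_force: [-0.7, 0.5, -0.4]
grip_width: 0.0852
t 3.1 G [0.5307 0.0349 0.3362] z [ 0.769  0.055 -0.637] y [-0.074  0.997 -0.003] F [-0.7  0.5 -0.4] w 0.0852 q [-0.36 -0.19  0.11  2.38  1.08  0.18  0.4 ]
total turn [-0.7  0.5 -0.3] shift [100.3   9.  -83.2]
[0, 0, 22, -0.1, 0.1, -0.1]
[0, 0, 22, -0.1, 0.1, -0.1]
[0, 0, 22, -0.1, 0.1, -0.1]
[0, 0, 22, -0.1, 0.1, -0.1]
[0, 0, 22, -0.1, 0.1, -0.1]
[0, 0, 22, -0.1, 0.1, -0.1]
handle top 86 [0.63177293 0.04539327 0.26849175] [0.62147235 0.03368638 0.26239372] [0.64277825 0.05639002 0.27188159]
```

View pics/s1.png

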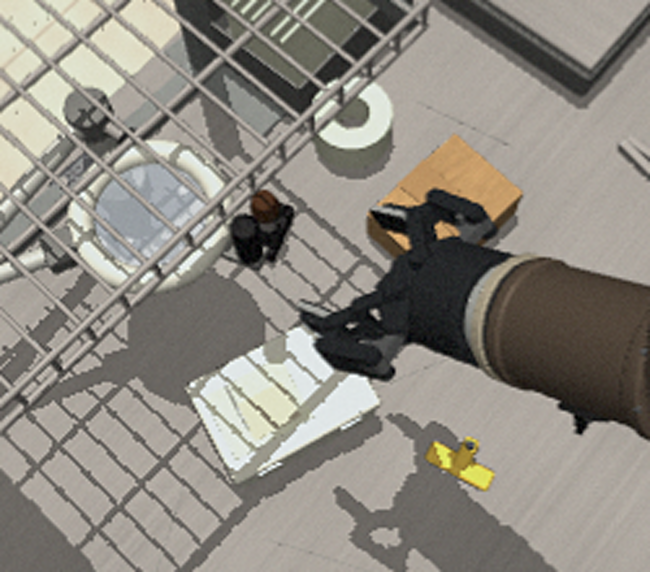

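```bash
python3 -m jog '[[-1,0,0,22,0,0,0],[-1,0,0,22,0,0,0],[-1,0,0,22,0,0,0],[-1,0,0,22,0,0,0],[-1,0,0,20,0,0,0],[-1,0,0,16,0,0,0],[-1,0,0,8,0,0,0]]'
python3 - <<'E'
from rows import *
st();rows([.6315,.045,.253],5,50,1)
a,d=r.capture("scene");cv2.imwrite("pics/s2.png",cv2.resize(a[100:320,150:400,::-1],None,fx=2.6,fy=2.6,interpolation=cv2.INTER_CUBIC))
E
```

```text
time_s: 4.03
tool_pos: [0.6165, 0.0418, 0.2738]
tool_rot: [-0.08, 2.252, 0.034]
wrist_force: [-0.8, -0.4, 0.5]
grip_width: 0.0853
t 4.03 G [0.6212 0.0422 0.27  ] z [ 0.774  0.052 -0.631] y [-0.07   0.998 -0.003] F [-0.8 -0.4  0.5] w 0.0853 q [-0.45  0.1   0.27  2.31  2.7   0.17 -1.22]
total turn [-0.9  0.9 -0.5] shift [ 10.4   2.8 -16.9]
[6, 2, 19, -0.9, 0.9, -0.5]
```

View pics/s2.png

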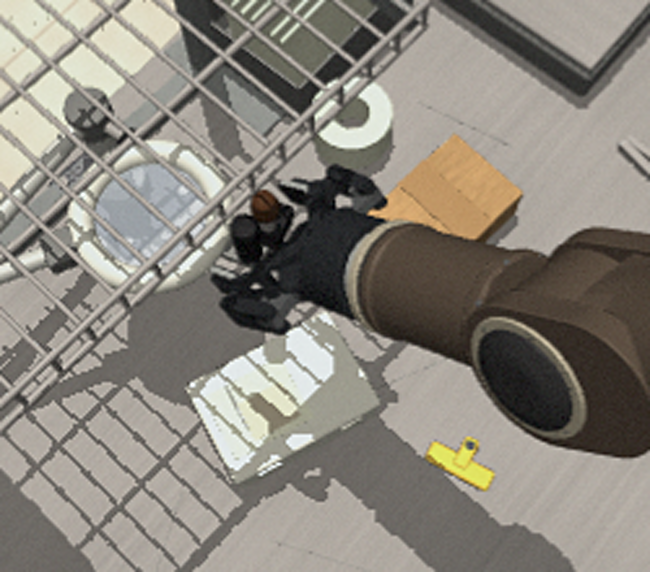

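```bash
python3 -m jog '[[-1,3,1,10,0,0,0],[-1,3,1,9,0,0,0],[-1,0,0,2,0,0,0],[1,0,0,0,0,0,0],[1,0,0,0,0,0,0],[1,0,0,0,0,0,0],[1,0,0,0,0,0,0],[1,0,0,0,0,0,0],[1,0,0,0,0,0,0]]' 40
python3 - <<'E'
from rows import *
st()
a,d=r.capture("scene");P=cloud("scene",d);br=a.astype(int).sum(2)
h=P[(br<150)&(P[...,2]>.262)&(P[...,2]<.275)&(abs(P[...,0]-.631)<.03)&(abs(P[...,1]-.045)<.03)];print("handle top",len(h),h.mean(0) if len(h) else '')
E
```

```text
time_s: 5.2
tool_pos: [0.6307, 0.0449, 0.2576]
tool_rot: [-0.078, 2.249, 0.032]
wrist_force: [1.1, 0.3, -0.7]
grip_width: 0.0228
t 5.2 G [0.6353 0.0452 0.2538] z [ 0.777  0.05  -0.628] y [-0.068  0.998 -0.004] F [ 1.1  0.3 -0.7] w 0.0228 q [-0.39  0.16  0.2   2.3   2.79  0.21 -1.32]
handle top 141 [0.62780814 0.04646046 0.26873453]
```

```bash
python3 -c "
from rows import *
rows([.575,.08,.2538],5,46,7)"
```

```text
total turn [-1.   5.1 -0.6] shift [-60.   34.7   0.3]
[5, 6, -6, -0.1, 0.7, -0.1]
[5, 6, -6, -0.1, 0.7, -0.1]
[5, 6, -6, -0.1, 0.7, -0.1]
[5, 6, -6, -0.1, 0.7, -0.1]
[5, 6, -6, -0.1, 0.7, -0.1]
[5, 6, -6, -0.1, 0.7, -0.1]
[6, 6, -6, -0.1, 0.7, -0.1]
```

```bash
python3 -m jog '[[1,5,6,-6,0,0,0],[1,5,6,-6,0,0,0],[1,5,6,-6,0,0.8,0],[1,5,6,-6,0,0.8,0],[1,5,6,-6.3,0,0.8,0],[1,5,6,-6.3,0,0.8,0],[1,5.5,6,-6,0,0.8,0]]'; python3 -c "
from rows import *
st();rows([.52,.11,.2538],8,32,6)"
```

```text
time_s: 6.12
tool_pos: [0.5736, 0.0845, 0.258]
tool_rot: [-0.078, 2.318, 0.028]
wrist_force: [6.7, 0.0, -3.1]
grip_width: 0.0228
t 6.12 G [0.578  0.0847 0.2539] z [ 0.731  0.045 -0.681] y [-0.065  0.998 -0.004] F [ 6.7  0.  -3.1] w 0.0228 q [-0.85  0.05  0.53  2.37  1.99  0.18 -0.62]
total turn [-2.9 15.1 -3.1] shift [-56.7  25.1   0.9]
[6, 5, -7, -0.5, 2.5, -0.5]
[6, 5, -7, -0.5, 2.5, -0.5]
[7, 5, -6, -0.5, 2.5, -0.5]
[7, 5, -6, -0.5, 2.5, -0.5]
[7, 5, -6, -0.5, 2.5, -0.5]
[7, 5, -5, -0.5, 2.5, -0.5]
```

Forces are light and the grip is holding. I'll continue, easing the lean as the handle clears the shelf.

```bash
python3 -m jog '[[1,6,5,-7,-0.5,2.5,-0.5],[1,6,5,-7,-0.5,2.5,-0.5],[1,7,5,-6,-0.5,2.5,-0.5],[1,7,5,-6,-0.5,2.5,-0.5],[1,7,5,-6,-0.5,2.5,-0.5],[1,7,5,-5,-0.5,2.5,-0.5]]'
python3 - <<'E'
from rows import *
st();rows([.482,.132,.2538],8,25,4)
a,d=r.capture("scene");np.savez("pics/scene3.npz",a=a,d=d)
cv2.imwrite("pics/s3.png",cv2.resize(a[100:320,100:350,::-1],None,fx=2.6,fy=2.6,interpolation=cv2.INTER_CUBIC))
a,d=r.capture("top");np.savez("pics/top3.npz",a=a,d=d)
E
```

```text
time_s: 6.88
tool_pos: [0.5282, 0.1043, 0.2588]
tool_rot: [-0.155, 2.53, 0.042]
wrist_force: [6.7, 1.4, -4.5]
grip_width: 0.0229
t 6.88 G [0.5316 0.1047 0.2539] z [ 0.567  0.065 -0.821] y [-0.121  0.993 -0.005] F [ 6.7  1.4 -4.5] w 0.0229 q [-0.95 -0.03  0.58  2.29  0.53  0.32  0.87]
total turn [-0.8  9.8 -0.8] shift [-48.7  27.3   0.5]
[9, 8, -7, -0.2, 2.5, -0.2]
[9, 8, -6, -0.2, 2.5, -0.2]
[10, 8, -6, -0.2, 2.5, -0.2]
[10, 8, -5, -0.2, 2.5, -0.2]
```

View pics/s3.png

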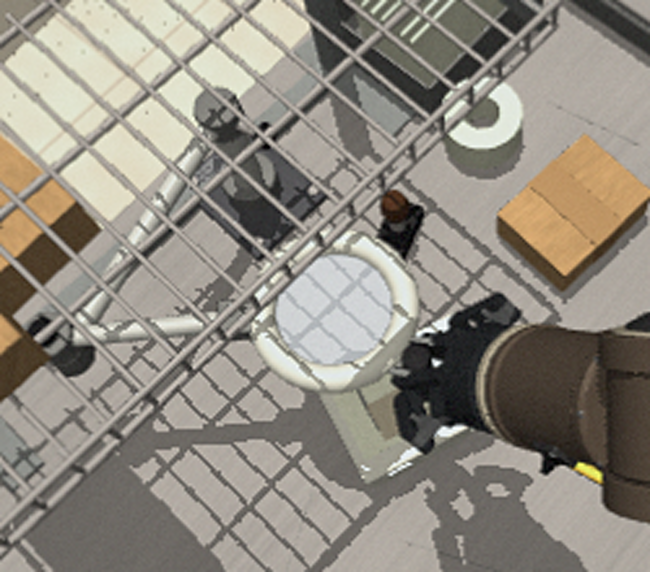

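```bash
python3 -m jog '[[1,9,8,-7,-0.2,2.5,-0.2],[1,9,8,-6,-0.2,2.5,-0.2],[1,10,8,-6,-0.2,2.5,-0.2],[1,10,8,-5,-0.2,2.5,-0.2],[1,0,0,0,0,0,0]]'
cat > ring.py <<'E'
from rows import *
def ring(tag):
    s=r.sense();g=s["tool_pos"][:2]+np.array([.09,-.01])
    for n in("scene","top"):
        a,d=r.capture(n);np.savez(f"pics/{n}{tag}.npz",a=a,d=d)
        P=cloud(n,d);z=P[...,2]
        m=(z>.195)&(z<.228)&(np.hypot(P[...,0]-g[0],P[...,1]-g[1])<.12)&(a.min(2)>60)
        q=P[m];c=g.copy();o=[]
        k=np.hypot(*(q[:,:2]-c).T)<.1
        for _ in range(6):
            c,rr=circ(q[k&(q[:,2]>.21)][:,:2]);e=np.hypot(*(q[:,:2]-c).T);k=(e>.048)&(e<.08)
        lens=(e<.045)
        top=q[k][:,2]
        print(n,"ring",k.sum(),c.round(4),"r",round(rr,4),"z",top.mean().round(4),"lens pts",lens.sum())
        # outer silhouette: bright white pixels ellipse -> convex hull, min circle
        h=q[(e<.085)][:,:2]; cc,r2=cv2.minEnclosingCircle((h*1000).astype(np.float32));print("  enclosing",np.round(cc,1),round(r2,1))
    st()
    return
E
python3 - <<'E'
from ring import *
ring("4")
for n in("scene","top"):
    f=np.load(f"pics/{n}4.npz");cv2.imwrite(f"pics/{n}4.png",f["a"][...,::-1])
s=cv2.imread("pics/scene4.png")[130:330,130:330];t=cv2.imread("pics/top4.png")[100:250,180:330]
cv2.imwrite("pics/v4.png",np.hstack([cv2.resize(s,(400,400),interpolation=2),cv2.convertScaleAbs(cv2.resize(t,(400,400),interpolation=2),alpha=1.5)]))
E
```

```text
time_s: 7.6
tool_pos: [0.4802, 0.1285, 0.2592]
tool_rot: [-0.183, 2.7, 0.035]
wrist_force: [-5.9, -1.9, 4.2]
grip_width: 0.0229
scene ring 2060 [0.5809 0.1227] r 0.0625 z 0.217 lens pts 1272
  enclosing [582.5 128.1] 80.3
top ring 1455 [0.5813 0.12  ] r 0.0619 z 0.2169 lens pts 949
  enclosing [582.1 127.3] 79.6
t 7.7 G [0.4829 0.1285 0.2538] z [ 0.42   0.053 -0.906] y [-0.134  0.991 -0.004] F [-5.  -1.   4.9] w 0.0227 q [-1.02 -0.06  0.56  2.24  0.32  0.56  1.02]
```

View pics/v4.png

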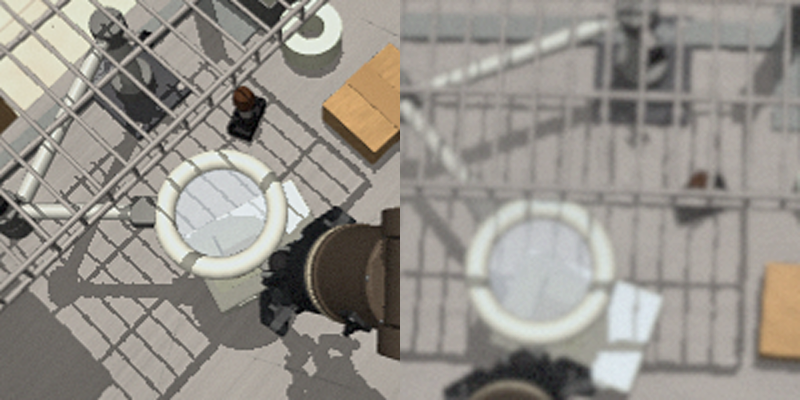

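```bash
cat > ell.py <<'E'
from rows import *
def ell(tag):
    out=[]
    for n in("scene","top"):
        f=np.load(f"pics/{n}{tag}.npz");a=f["a"].astype(int);P=cloud(n,f["d"]);z=P[...,2]
        mx=120 if n=="top" else 150
        e=np.hypot(P[...,0]-.575,P[...,1]-.122)
        m=((z>.19)&(z<.23)&(e<.095)&(a.min(2)>(70 if n=="top" else 110))).astype(np.uint8)
        m=cv2.morphologyEx(m,cv2.MORPH_OPEN,cv2.getStructuringElement(2,(9,9)))
        c=max(cv2.findContours(m,0,cv2.CHAIN_APPROX_NONE)[0],key=cv2.contourArea).reshape(-1,2).astype(float)
        w=np.array([onz(n,u,v,.208)[:2] for u,v in c]);k=np.ones(len(w),bool)
        for _ in range(8):
            cc,rr=circ(w[k]);d=np.hypot(*(w-cc).T)-rr;k=abs(d)<max(.002,np.median(abs(d))*1.5)
        print(n,"outline",len(w),k.sum(),cc.round(4),"r",round(rr,4));out.append(cc)
    return np.mean(out,0)
E
python3 - <<'E'
from ell import *
L=ell("4");T=np.array([.5678,.1243]);print(L,"lens move",T-L,"handle move",handle(T)-handle(L),handle(L))
rows([*(r.sense()["tool_pos"]+.006*R.from_rotvec(r.sense()["tool_rot"]).as_matrix()[:,2])[:2]+handle(T)-handle(L),.2538],7.5,24,3)
E
```

```text
scene outline 213 167 [0.5829 0.1205] r 0.0725
top outline 167 121 [0.5824 0.1204] r 0.0718
[0.58263071 0.12046602] lens move [-0.01483071  0.00383398] handle move [-0.01438807  0.00764233] [0.48707033 0.12964283]
total turn [-0.1  1.   0.3] shift [-14.3   7.6   0.1]
[4, 3, -2, -0.0, 0.3, 0.1]
[4, 3, -2, -0.0, 0.3, 0.1]
[4, 3, -2, -0.0, 0.3, 0.1]
```

```bash
python3 -m jog '[[1,4.5,3,-2,0,0,0],[1,4.5,3,-2,0,0,0],[1,4.5,2.5,-2,0,0,0],[1,0,0,0,0,0,0],[1,0,0,0,0,0,0]]'
python3 - <<'E'
from ell import *
from ring import ring
ring("5");L=ell("5");T=np.array([.5678,.1243]);print(L,"lens move",T-L,"handle move",handle(T)-handle(L))
E
```

```text
time_s: 8.32
tool_pos: [0.4671, 0.1318, 0.2591]
tool_rot: [-0.172, 2.69, 0.031]
wrist_force: [-2.5, 0.9, 2.3]
grip_width: 0.0229
scene ring 2074 [0.5679 0.1236] r 0.0626 z 0.217 lens pts 1285
  enclosing [567.8 130.1] 81.3
top ring 1500 [0.5689 0.1211] r 0.0624 z 0.2171 lens pts 952
  enclosing [569.4 128.5] 80.0
t 8.43 G [0.4697 0.1321 0.2537] z [ 0.429  0.049 -0.902] y [-0.126  0.992 -0.006] F [-3.4 -0.7  2.1] w 0.0225 q [-1.02 -0.09  0.52  2.27  0.39  0.57  0.92]
scene outline 221 169 [0.5699 0.1214] r 0.0725
top outline 196 125 [0.5697 0.1212] r 0.0721
[0.56978967 0.12130844] lens move [-0.00198967  0.00299156] handle move [-0.00180333  0.00443849]
```

```bash
python3 -m jog '[[1,1.5,3,-1,0,0,0],[1,0.8,2.2,-0.4,0,0,0],[1,0,0,0,0,0,0],[1,0,0,0,0,0,0]]'
python3 - <<'E'
from ell import *
from ring import ring
ring("6");L=ell("6");T=np.array([.5678,.1243]);print(L,"lens move",T-L,"handle move",handle(T)-handle(L))
E
```

```text
time_s: 8.93
tool_pos: [0.4646, 0.1358, 0.2592]
tool_rot: [-0.168, 2.69, 0.029]
wrist_force: [0.3, -0.8, 1.4]
grip_width: 0.0231
scene ring 2092 [0.5653 0.126 ] r 0.0624 z 0.217 lens pts 1295
  enclosing [565.8 132.9] 81.6
top ring 1494 [0.5663 0.1237] r 0.0623 z 0.217 lens pts 958
  enclosing [567.3 131.8] 80.7
t 9.03 G [0.4672 0.1361 0.2537] z [ 0.43   0.047 -0.902] y [-0.123  0.992 -0.006] F [ 0.4 -0.1  0.2] w 0.0232 q [-1.03 -0.09  0.51  2.27  0.4   0.57  0.89]
scene outline 222 168 [0.5671 0.1241] r 0.0725
top outline 190 123 [0.5674 0.1241] r 0.0721
[0.56727836 0.1240899 ] lens move [0.00052164 0.0002101 ] handle move [0.00052072 0.00020332]
```

The lens is within 1 mm of the target and the residual force is near zero. I'll release and back away.

```bash
python3 -m jog '[[0.3,0,0,0,0,0,0],[0,0,0,0,0,0,0],[-0.5,0,0,0,0,0,0],[-1,0,0,0,0,0,0],[-1,0,0,0,0,0,0],[-1,0,0,0,0,0,0],[-1,0,0,-8,0,0,0],[-1,0,0,-15,0,0,0],[-1,0,0,-25,0,0,0],[-1,0,0,-30,0,0,0],[-1,0,0,-30,0,0,0],[-1,0,0,0,0,0,0]]'; python3 -c "
from rows import *
st()"
```

```text
time_s: 10.52
tool_pos: [0.4161, 0.1304, 0.3602]
tool_rot: [-0.171, 2.69, 0.023]
wrist_force: [-0.4, -0.3, -0.1]
grip_width: 0.0853
t 10.53 G [0.4187 0.1307 0.3548] z [ 0.429  0.044 -0.902] y [-0.124  0.992 -0.011] F [-0.4 -0.3 -0.1] w 0.0853 q [-0.93 -0.29  0.28  2.17  0.39  0.9   0.86]
```

```bash
python3 -m jog '[[-1,-8,-20,0,0,0,0],[-1,-8,-30,0,0,0,0],[-1,-8,-35,0,0,0,0],[-1,-8,-35,0,0,0,0],[-1,-5,-35,0,0,0,0],[-1,0,-35,0,0,0,0],[-1,0,-35,0,0,0,0],[-1,0,-30,0,0,0,0],[-1,0,0,0,0,0,0]]'
python3 - <<'E'
from ell import *
from ring import ring
ring("7")
L=ell("7")
for n in("scene","top"):
    f=np.load(f"pics/{n}7.npz");a=f["a"].astype(int);P=cloud(n,f["d"]);z=P[...,2]
    b=(abs(z-.06)<.01)&(np.hypot(P[...,0]-.558,P[...,1]-.099)<.11)&((a.max(2)-a.min(2))<80)
    b=cv2.morphologyEx(b.astype(np.uint8),cv2.MORPH_OPEN,np.ones((3,3)))
    print(n,"box",b.sum(),cv2.minAreaRect((P[b>0][:,:2]*1000).astype(np.float32)))
s=np.load("pics/scene7.npz")["a"][...,::-1];cv2.imwrite("pics/v7.png",np.hstack([s[60:400,60:400],cv2.resize(s[150:300,150:300],(340,340),interpolation=2)]))
E
```

```text
time_s: 11.65
tool_pos: [0.4801, -0.1317, 0.3767]
tool_rot: [-0.159, 2.686, 0.025]
wrist_force: [-0.6, 0.1, 0.3]
grip_width: 0.0854
scene ring 0 [0. 0.] r 0.0 z nan lens pts 0
  enclosing [0. 0.] 0.0
top ring 0 [0. 0.] r 0.0 z nan lens pts 0
  enclosing [0. 0.] 0.0
t 11.75 G [ 0.4827 -0.1288  0.3711] z [ 0.433  0.045 -0.9  ] y [-0.12   0.993 -0.008] F [ 0.5 -0.3  0.7] w 0.0853 q [-0.65 -0.26  0.76  2.05  0.1   0.84  1.78]
scene outline 210 152 [0.5674 0.1238] r 0.0724
top outline 190 113 [0.5674 0.124 ] r 0.0721
scene box 704 ((557.214111328125, 99.85429382324219), (160.95106506347656, 113.80925750732422), 69.91352844238281)
top box 826 ((544.4017944335938, 60.41404724121094), (78.34308624267578, 115.70033264160156), 67.5747299194336)ring.py:14: RuntimeWarning: Mean of empty slice.
  print(n,"ring",k.sum(),c.round(4),"r",round(rr,4),"z",top.mean().round(4),"lens pts",lens.sum())
  ret = ret.dtype.type(ret / rcount)
```

View pics/v7.png

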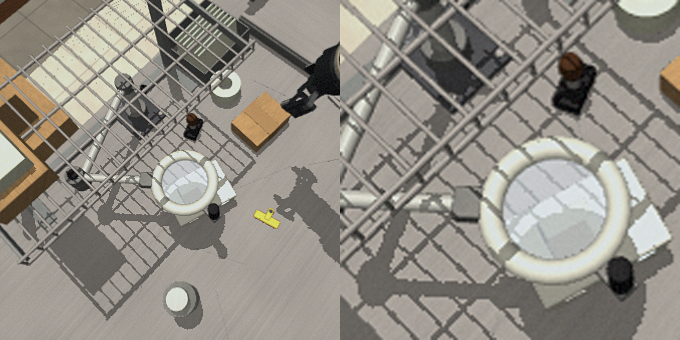

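```bash
python3 -c "
from workcell import r
print(r.job_done(), r.sense()['wrist_force'])"
```

```text
the job is handed in; nothing more can be done
the job is handed in; nothing more can be done
```

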